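# Swap the battery packs on a slide-in charger

## Task

Swap the battery packs: draw the charged pack (green label) straight out of the charger from under its yellow lips and set it down upright on its foot inside the shallow aluminium tray, and slide the flat pack (red label) into the charger in its place, white nose first, under the lips until it is fully home against the end stop. Do not drop a pack, leave the jar, the tin, the spray can and the drill where they stand, and let go of everything at the end.

Things in the scene. Friction and masses are not known exactly. Their poses are not given: they have to be found in the camera images.
- charger: Fixed grey charger, 150 mm (x) by 110 mm (y). Origin: centre of its underside, on the bench. The pack's foot slides along x on a deck 20 mm above the bench, in a channel 75 mm wide centred on y = 0. Open mouth at the -x end (roughly facing the robot), end stop at +x. Yellow lips on both sides overhang the foot, so a pack leaves or enters only along x.
- charger_mouth (a point): Middle of the charger's mouth at deck level, where the lips begin: 60 mm from the charger's origin towards -x, 20 mm above the bench; same axes. Lips: undersides 11 mm and tops 17 mm above the deck, 58 mm apart. From here to 20 mm outside, the mouth flares (lips turn up to 21 mm above the deck); a ramp falls to the outside up to 35 mm out. A pack with its centre 80 mm outside this point can be lifted.
- charger_stop (a point): Middle of the end stop's face at deck level, 55 mm from the charger's origin towards +x; same axes. The stop is an upright wall 60 mm high above the deck and 20 mm thick. A pack is fully home when its nose touches it; its centre is then 60 mm short of this point.
- charged_pack_center (a point): Centre (half-way up) of the charged pack: black, green label on top and tail, white nose. 120 mm long (x), 60 mm high (z); foot flange at the bottom 70 mm wide (y), 8 mm thick; above it the body is 52 mm wide, with flat sides to grip from above. 0.3 to 0.6 kg. x points to the nose, z up. It starts fully home in the charger, foot on the deck.
- flat_pack_center (a point): Centre (half-way up) of the flat (empty) battery pack, same shape, size, weight and axes as the charged one but with a red label. It starts upright on the bench, nose pointing away from the robot within about 70 degrees.
- flat_pack_nose (a point): Middle of the flat pack's nose face, 4 mm above its underside, 60 mm ahead of its centre along its x axis.
- tray: Fixed shallow open aluminium tray, 200 mm long (x) by 125 mm wide (y) outside, walls 3 mm thick and 18 mm high, inner floor 3 mm above the bench. Origin: centre of its underside. Inside 194 by 119 mm, so a pack fits lengthwise along x.
- jar: Bystander: grey jar with a red cap, 68 mm in diameter, 85 mm high, loose. Origin: centre of its underside. It stands to one side of the way out of the charger's mouth.
- tin: Bystander: blue tin, 58 mm in diameter, 100 mm high, loose. Origin: centre of its underside. It stands to the other side of the way out of the charger's mouth.
- spray_can: Bystander: yellow spray can with a red cap, 58 mm in diameter, 190 mm high, loose, at the far side of the work. Origin: centre of its underside.
- drill: Bystander: green and black cordless drill without battery lying on its side, about 270 mm long and 180 mm deep, 58 mm high, loose, at the far side of the bench. Origin: on the bench, 40 mm on the robot's side of the barrel's axis; barrel along y (bit to +y), handle along +x.
Not all that is in view belongs to the job. Leave any blue look-alike of the charger alone.

How it is judged:
On the way, in this order (a step that is already met when the one before it is completed fails the run):
1. the charged pack has been drawn clear out of the charger's mouth (horizontal distance between charged_pack_center and charger above 0.135 m), for 0.1 s.
2. the flat pack is fully home in the charger, nose first, under the lips (x of flat_pack_nose in the frame of charger between 0.051 and 0.058 m and y of flat_pack_nose in the frame of charger between -0.008 and 0.008 m and z of flat_pack_nose in the frame of charger below 0.029 m and angle between flat_pack_center's own z axis and vertical below 0.06 rad and angle between the x axis of flat_pack_center and the x axis of charger, either way round below 0.08 rad), for 0.2 s.
At the end, for the whole second after the job is handed in: Flat pack home in the charger nose first under the lips: nose within 4 mm of the stop, tilt under 0.06 rad, on axis to 0.08 rad. Charged pack upright (0.06 rad) on the tray floor (within 5 mm), centre within 55 mm (x) and 40 mm (y) of the tray centre. Both at rest (all of step 2 and x of charged_pack_center in the frame of tray between -0.055 and 0.055 m and y of charged_pack_center in the frame of tray between -0.04 and 0.04 m and height (world z) of charged_pack_center below 0.038 m and angle between charged_pack_center's own z axis and vertical below 0.06 rad and linear speed of each of charged_pack, flat_pack below 0.02 m/s); the robot touches nothing.
It fails at once if a bystander (jar, tin, spray can or drill) is shifted more than 20 mm or tipped over (distance of any of jar, tin, spray_can, drill from where it was at the start of the episode above 0.02 m or angle between any of jar, tin, spray_can's own z axis and vertical above 0.4 rad).
It fails at once if a pack is dropped: it moves faster than 0.5 m/s (a fall of about 13 mm) with no finger touching it ((linear speed of charged_pack above 0.5 m/s and contact force between the fingers and charged_pack below 0.1 N) or (linear speed of flat_pack above 0.5 m/s and contact force between the fingers and flat_pack below 0.1 N)).
It also fails if it takes over 67 s, if anything falls off the work surface, if the arm or the gripper's body presses on something with over 40 N, if the wrist force passes 120 N, or if a joint passes its speed limit or range.

## Robot

A 7-joint arm with a two-finger parallel gripper is mounted at the origin on the work surface. World frame = base frame: x ahead of the robot, y to its left, z up, the work surface at z = 0. Lengths are in m, angles in rad, forces in N, time in s.
With the tool pointing down it reaches from about 0.4 to 0.9 m from the base axis. Payload 5.6 kg.
Tool frame: the origin (TCP) lies on the mounting face of the last link; the fingertips stand 190 mm ahead of it and the grasp point (between the pads) lies 171 mm ahead of it; y points along the fingers, x is the direction in which the jaws open and shut, and the axes are right-handed (so a half turn about y gives the same grasp; the last joint's range is limited). The gripper opens to 92 mm and grips with 3 to 60 N. Pads are 20 mm wide; open, the fingers measure 128 mm over their backs; the gripper's body (75 mm by 189 mm) begins 69 mm behind the grasp point.
Start: joints at [1.278, 0.468, -0.012, 1.603, 0.006, 1.071, -0.056], TCP at [0.161, -0.63, 0.405] pointing down, gripper open.
Joint ranges: [-2.53, 2.53], [-0.31, 2.02], [-1.57, 1.55], [0.28, 2.44], [-1.29, 4.43], [0.15, 1.84], [-2.92, 2.92]. Speed limits (rad/s): [2.57, 2.57, 3.14, 3.14, 3.14, 3.14, 3.14].

## Interface

Orientations are given as a unit quaternion [w, x, y, z].
In Python, from station import read_state, imaging, hand_in gives the robot as it stands.
- The arm moves only by the shell command python3 -m pendant 'ROWS'. ROWS is JSON, a list that holds one entry, the list of rows, each a list of 5 numbers: the shift along the world's x, y, z as a fraction of full scale, then the turn about the world's z as a fraction of full scale, then the closure, from 0 (fully open) to 1 (shut). In form: [[[x, y, z, roll, gripper], ...]]. A call has 1 to 20 rows; each row shifts and turns the commanded pose from where the row before left it; what a row does not reach is not made up. Full scale, the value 1, is 0.05 m for a shift and 8 degrees for a turn. A row lasts 1/8 s, in which the tool goes at most 62.5 mm and 10.7 degrees, less where a joint would pass 70% of its speed; a pose out of reach is approached as far as the arm can. A call with a number of a shift or a turn outside -1 to 1 is refused whole. A call with a gripper value outside its range is refused whole. The fingers move at their own pace and stop on an object; the grip force is fixed at half the most. Time passes only in rows, so rows that do not move let the fingers close. It gives the time, the measured TCP pose, the force and the opening at its end, in the units of the state.
- read_state(): the state, without advancing time (a new reading comes with each control period).
- imaging.snapshot(name): name is "side" or "top" or "wrist"; returns a dict with "image" (480x640x3 uint8, red, green, blue), "camera_matrix" (3x3 intrinsics, pixels), "pose" (4x4, takes a point from camera to world coordinates); the wrist camera has in their place "T_tool_cam" (4x4, takes a point from camera to tool coordinates, whose origin is the TCP and whose axes are the tool frame's). Camera axes: x right, y down, z forward; pixel columns grow to the right and rows downward; lengths in m; the calibration is good to about 2 mm. A picture is of the moment at which its call begins: read the wrist's pose just before it. There is no depth.
- hand_in(): hands the job in, once; it reports no verdict.
The state is a dict: "t": time; "q": joint angles; "qd": joint speeds; "effort": joint torques, N m; "eef_pos": TCP position; "tcp_rot": TCP orientation; "force": force on the tool from outside, world axes, zero at the start; "moment": the same for the moment, N m; "grip_width": finger opening in m.
Only numpy, scipy, OpenCV 4.12 (cv2) and the standard library are available. Lean on these libraries where they do the work, as an engineer would, in place of code of your own. Each camera call takes 0.05 s, during which the arm holds its last target. There are 200 camera calls.

## Working session

There is one attempt and no reset: what is moved stays moved. The work goes in short steps, Python scripts to look and compute and a shell command to move; the robot and the scene stay as the last step left them, time stands still between calls to the robot, and variables do not carry over. Pictures are saved under pics/ and viewed, about 8 in all and at most 12, crops included, and the job is handed in when it is done.

```bash
mkdir -p pics
cat > h.py <<'E'
import numpy as np, cv2
from station import read_state, imaging
from scipy.spatial.transform import Rotation as R
def snap(n):
    s=read_state(); d=imaging.snapshot(n)
    if n=="wrist":
        T=np.eye(4); q=s["tcp_rot"]; T[:3,:3]=R.from_quat([q[1],q[2],q[3],q[0]]).as_matrix(); T[:3,3]=s["eef_pos"]
        P=T@np.array(d["T_tool_cam"])
    else: P=np.array(d["pose"])
    return np.array(d["image"]),np.array(d["camera_matrix"]),P
def cast(uv,K,P,z):
    r=P[:3,:3]@np.linalg.solve(K,[uv[0],uv[1],1.]); o=P[:3,3]
    return o+r*(z-o[2])/r[2]
def proj(p,K,P):
    c=np.linalg.inv(P)@np.append(p,1); u=K@c[:3]; return u[:2]/u[2]
def save(n,im): cv2.imwrite("pics/"+n,cv2.cvtColor(im,cv2.COLOR_RGB2BGR))
def tool():
    s=read_state(); q=s["tcp_rot"]; M=R.from_quat([q[1],q[2],q[3],q[0]]).as_matrix()
    return s["t"],np.round(s["eef_pos"],4),np.round(M,3),s["grip_width"],np.round(s["force"],1)
E
python3 - <<'E'
from h import *
for n in("top","side"):
    im,K,P=snap(n); save(n+"0.png",im); print(n,K.round(1).tolist(),P.round(3).tolist()); np.savez(n+"0.npz",im=im,K=K,P=P)
print(tool())
E
```

```text
top [[447.1, 0.0, 321.3], [0.0, 447.1, 237.3], [0.0, 0.0, 1.0]] [[-0.013, -0.995, 0.099, 0.425], [-1.0, 0.013, 0.002, -0.038], [-0.004, -0.099, -0.995, 1.22], [0.0, 0.0, 0.0, 1.0]]
side [[441.8, 0.0, 316.3], [0.0, 441.8, 240.0], [0.0, 0.0, 1.0]] [[-0.708, -0.426, 0.563, -0.002], [-0.706, 0.44, -0.555, 0.5], [-0.012, -0.791, -0.612, 0.69], [0.0, 0.0, 0.0, 1.0]]
(0.1, array([ 0.1606, -0.6296,  0.4038]), array([[ 0.247, -0.001,  0.969],
       [-0.969,  0.001,  0.247],
       [-0.002, -1.   , -0.   ]]), 0.09174594431145752, array([ 1.3,  0. , -0.6]))
```

View pics/top0.png

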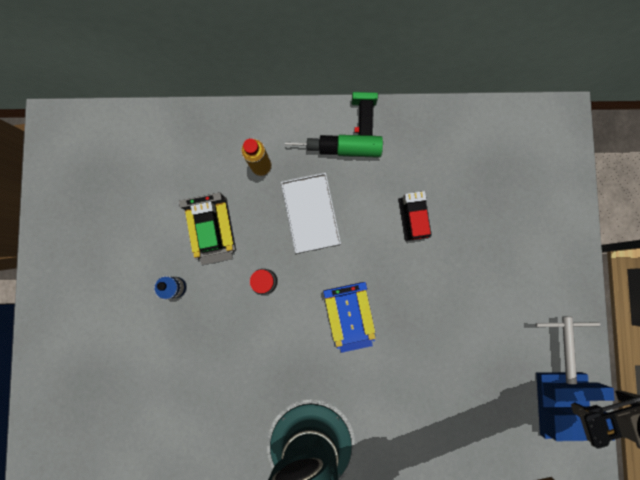

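View pics/side0.png

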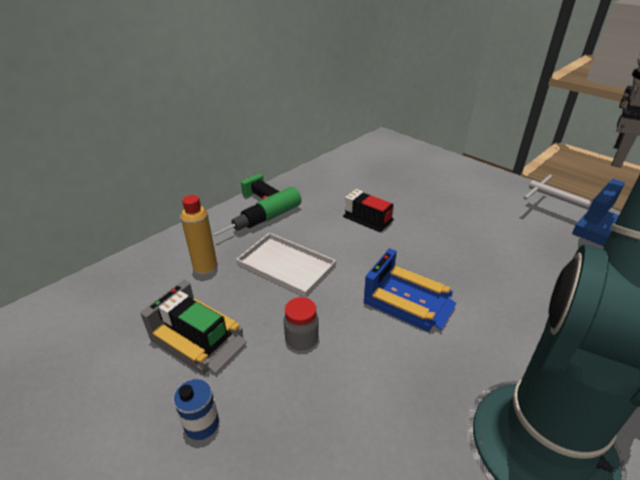

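Run:
```python
from h import *
d=np.load("top0.npz"); im,K,P=d["im"],d["K"],d["P"]
h=cv2.cvtColor(im,cv2.COLOR_RGB2HSV); H,S,V=cv2.split(h)
def blob(m,box,z,name):
    u0,v0,u1,v1=box; mm=np.zeros(m.shape,np.uint8); mm[v0:v1,u0:u1]=m[v0:v1,u0:u1]
    n,l,st,ce=cv2.connectedComponentsWithStats(mm)
    for i in range(1,n):
        if st[i,4]<25: continue
        vs,us=np.nonzero(l==i); pts=np.array([cast((u,v),K,P,z)[:2] for u,v in zip(us,vs)],np.float32)
        r=cv2.minAreaRect(pts); b=cv2.boxPoints(r)
        e=sorted([b[1]-b[0],b[2]-b[1]],key=np.linalg.norm)[1]; a=np.degrees(np.arctan2(e[1],e[0]))
        if a>90:a-=180
        if a<=-90:a+=180
        print(name,ce[i].round(),st[i,4],"c",np.round(r[0],3),"size",np.round(r[1],3),"long axis",round(a,1))
sat=S>120
blob(sat&(H>50)&(H<75)&(V>80),(180,190,240,265),.08,"green")
blob(sat&(H>20)&(H<35)&(V>90),(175,190,240,265),.037,"lip")
blob((S<60)&(V>170),(185,195,220,220),.08,"nose C")
blob(sat&((H<8)|(H>172)),(400,185,435,245),.06,"red")
blob((S<60)&(V>170),(400,185,435,210),.06,"nose F")
blob((V>165)&(S<60),(275,170,345,255),.003,"tray")
blob(sat&((H<8)|(H>172)),(245,265,280,300),.085,"jarcap")
blob(sat&(H>95)&(H<125),(150,270,190,305),.1,"tin")
blob(sat&((H<8)|(H>172)),(240,135,275,160),.19,"spray")
big=lambda a:cv2.resize(a,None,fx=5,fy=5,interpolation=cv2.INTER_CUBIC)
save("crop.png",np.hstack([big(im[185:270,170:245]),big(im[185:270,385:445])]))
```

```text
green [206. 234.] 464 c [0.55  0.261] size [0.066 0.047] long axis 10.7
lip [224. 226.] 481 c [0.575 0.224] size [0.131 0.028] long axis 10.7
lip [192. 233.] 338 c [0.558 0.308] size [0.129 0.02 ] long axis 10.7
nose C [201. 208.] 139 c [0.619 0.274] size [0.022 0.051] long axis -79.3
red [419. 223.] 538 c [ 0.572 -0.29 ] size [0.076 0.052] long axis 6.8
nose F [415. 196.] 140 c [ 0.645 -0.284] size [0.022 0.051] long axis -83.1
tray [310. 214.] 3104 c [ 0.612 -0.006] size [0.194 0.125] long axis 11.0
jarcap [261. 281.] 464 c [0.428 0.118] size [0.059 0.059] long axis 44.7
tin [166. 287.] 337 c [0.415 0.355] size [0.053 0.052] long axis 89.3
spray [250. 146.] 178 c [0.746 0.13 ] size [0.033 0.034] long axis -0.8
```

View pics/crop.png

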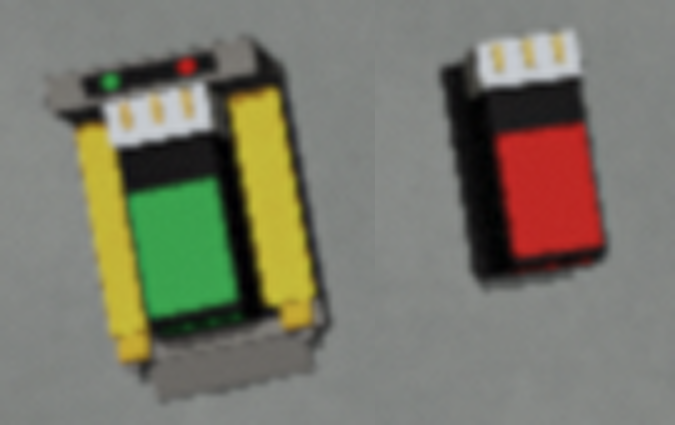

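The charger to use is the grey one with yellow lips at about (208,228), holding the green-label pack. The blue unit at (350,317) is the decoy. The crop also confirms the red pack at about (417,215). The charger, flat pack and tray axes are at yaw 11°, 7° and 11°. I'll move above the charger and look with the wrist camera.

```bash
python3 -m pendant '[[[1,0,0,0,0],[1,0,0,0,0],[1,0.5,0,0,0],[0.3,1,0,0,0],[0.3,1,0,0,0],[0.3,1,0,0,0],[0.3,1,0,0,0],[0.3,1,0,0,0],[0.3,1,0,-0.2,0],[0.3,1,0,-0.2,0],[0.3,1,0,0,0],[0.3,1,0,0,0],[0.3,1,0,0,0],[0.3,1,0,0,0],[0.3,1,0,0,0],[0.3,1,0,0,0],[0.3,1,0,0,0],[0.3,1,0,0,0],[0.3,1,0,0,0],[0.4,1,0,0,0]]]'
python3 -m pendant '[[[0,0.4,0,0,0],[0,0,0,0,0],[0,0,0,0,0],[0,0,0,0,0]]]'
python3 - <<'E'
from h import *
print(tool())
im,K,P=snap("wrist"); save("w1.png",im); np.savez("w1.npz",im=im,K=K,P=P); print(P.round(3).tolist())
E
```

```text
t: 2.6
eef_pos: [0.5709, 0.2467, 0.4044]
tcp_rot: [-0.546, 0.546, -0.449, 0.449]
force: [0.4, -0.9, 0.7]
grip_width: 0.0917
t: 3.1
eef_pos: [0.5709, 0.2632, 0.4049]
tcp_rot: [-0.545, 0.546, -0.45, 0.45]
force: [0.9, 0.1, 0.1]
grip_width: 0.0918
(3.1, array([0.5709, 0.2632, 0.4049]), array([[ 0.19 ,  0.   ,  0.982],
       [-0.982, -0.001,  0.19 ],
       [ 0.001, -1.   ,  0.   ]]), 0.0918017965098623, array([0.9, 0.1, 0.1]))
[[0.19, -0.942, -0.276, 0.65], [-0.982, -0.182, -0.055, 0.279], [0.001, 0.282, -0.959, 0.386], [0.0, 0.0, 0.0, 1.0]]
```

View pics/w1.png

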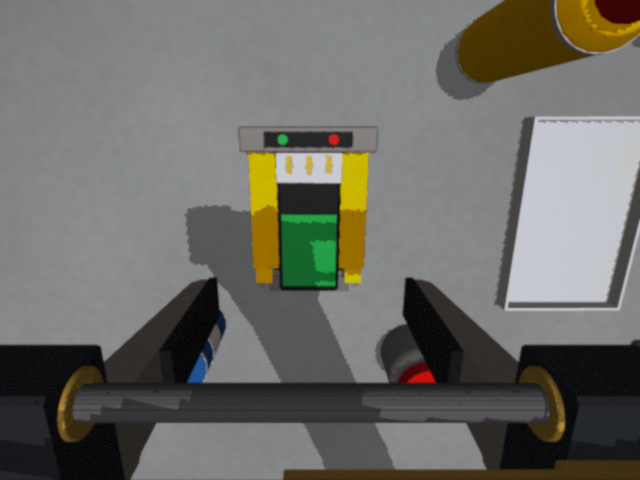

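Run:
```python
from h import *
d=np.load("w1.npz"); im,K,P=d["im"],d["K"],d["P"]
H,S,V=cv2.split(cv2.cvtColor(im,cv2.COLOR_RGB2HSV))
for v in (160,185,230,260): 
    y=np.nonzero((S[v,200:420]>120)&(H[v,200:420]>15)&(H[v,200:420]<35))[0]+200
    a,b=y.min(),y.max()+1; p=cast((a,v),K,P,.037);q=cast((b,v),K,P,.037); print("lips",v,a,b,((p+q)/2).round(4),np.linalg.norm(p-q).round(4))
for v in (225,250,275):
    y=np.nonzero((S[v,200:420]>120)&(H[v,200:420]>45)&(H[v,200:420]<80))[0]+200
    p=cast((y.min(),v),K,P,.08);q=cast((y.max()+1,v),K,P,.08); print("lab",((p+q)/2).round(4),np.linalg.norm(p-q).round(4))
w=(S<60)&(V>130); c=w[:,295:325]; print("nose rows",[ (r,int(x)) for r,x in zip(range(145,190),c[145:190].sum(1))][::3])
for uv in((309.5,153),(309.5,285),(308,127),(308,152)): print(uv,cast(uv,K,P,.08).round(4))
# tray rim corners
for uv in((533,117),(505,308),(618,311)): print("tray",cast(uv,K,P,.018).round(4))
```

```text
lips 160 249 369 [0.623  0.2744 0.037 ] 0.1101
lips 185 250 367 [0.6004 0.2706 0.037 ] 0.1093
lips 230 252 365 [0.5576 0.2624 0.037 ] 0.1093
lips 260 253 364 [0.5274 0.2566 0.037 ] 0.1099
lab [0.5733 0.2648 0.08  ] 0.049
lab [0.5515 0.2606 0.08  ] 0.0483
lab [0.5288 0.2562 0.08  ] 0.0475
nose rows [(145, 0), (148, 0), (151, 0), (154, 30), (157, 24), (160, 24), (163, 24), (166, 24), (169, 24), (172, 24), (175, 30), (178, 30), (181, 30), (184, 0), (187, 0)]
(309.5, 153) [0.6318 0.2756 0.08  ]
(309.5, 285) [0.5196 0.254  0.08  ]
(308, 127) [0.6511 0.2805 0.08  ]
(308, 152) [0.6323 0.2769 0.08  ]
tray [0.7002 0.0754 0.018 ]
tray [0.5069 0.0353 0.018 ]
tray [ 0.5267 -0.0869  0.018 ]
```

```bash
python3 -m pendant '[[[0.04,0.03,-0.6,0,0],[0,0,-0.7,0,0],[0,0,-0.7,0,0],[0,0,-0.7,0,0],[0,0,-0.4,0,0],[0,0,-0.26,0,0],[0,0,0,0,0],[0,0,0,0,0],[0,0,0,0,1],[0,0,0,0,1],[0,0,0,0,1],[0,0,0,0,1],[0,0,0,0,1],[0,0,0,0,1]]]'
```

```text
t: 4.9
eef_pos: [0.5728, 0.2663, 0.2368]
tcp_rot: [-0.546, 0.546, -0.449, 0.45]
force: [-1.1, -2.0, 1.4]
grip_width: 0.0517
```

```bash
python3 -m pendant '[[[-0.08,-0.016,0,0,1],[-0.16,-0.031,0,0,1],[-0.24,-0.046,0,0,1],[-0.24,-0.046,0,0,1],[-0.24,-0.046,0,0,1],[-0.24,-0.046,0,0,1]]]'
```

```text
t: 5.65
eef_pos: [0.5117, 0.255, 0.2368]
tcp_rot: [-0.546, 0.546, -0.449, 0.449]
force: [1.9, 0.5, -1.2]
grip_width: 0.0519
```

```bash
python3 -m pendant '[[[-0.3,-0.058,0,0,1],[-0.3,-0.058,0,0,1],[-0.3,-0.058,0,0,1],[-0.3,-0.058,0,0,1],[-0.3,-0.058,0,0,1],[-0.2,-0.039,0,0,1],[0,0,0,0,1],[0,0,0,0,1],[0,0,0.3,0,1],[0,0,0.5,0,1],[0,0,0.5,0,1],[0,0,0.5,0,1],[0,0,0.5,0,1],[0,0,0.5,0,1],[0,0,0,0,1],[0,0,0,0,1]]]'
python3 - <<'E'
from h import *
im,K,P=snap("side"); save("s2.png",im[120:480,80:480])
E
```

```text
t: 7.65
eef_pos: [0.4274, 0.2383, 0.3763]
tcp_rot: [-0.546, 0.546, -0.449, 0.449]
force: [0.0, -0.7, -2.5]
grip_width: 0.0522
```

View pics/s2.png

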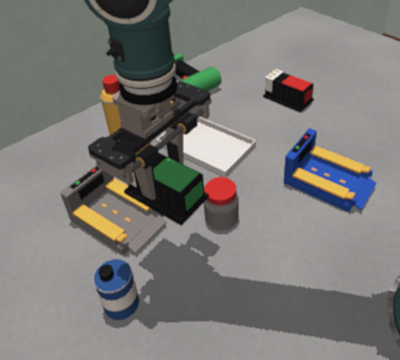

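```bash
python3 -m pendant '[[[0.26,-0.34,0,0,1],[0.5,-0.65,0,0,1],[0.5,-0.65,0,0,1],[0.5,-0.65,0,0,1],[0.5,-0.65,0,0,1],[0.5,-0.65,0,0,1],[0.5,-0.65,0,0,1],[0.46,-0.64,0,0,1],[0,0,0,0,1],[0,0,-0.4,0,1],[0,0,-0.6,0,1],[0,0,-0.6,0,1],[0,0,-0.6,0,1],[0,0,-0.4,0,1],[0,0,-0.2,0,1],[0,0,-0.1,0,1],[0,0,-0.1,0,1],[0,0,0,0,1]]]'
```

```text
t: 9.95
eef_pos: [0.6138, -0.0054, 0.227]
tcp_rot: [0.546, -0.546, 0.449, -0.449]
force: [-0.4, 0.8, -2.1]
grip_width: 0.0516
```

Run:
```python
from h import *
im,K,P=snap("side"); save("s3.png",cv2.resize(im[160:400,180:480],None,fx=2,fy=2))
print(tool())
```

```text
(10.0, array([ 0.6138, -0.0054,  0.2272]), array([[ 0.193,  0.001,  0.981],
       [-0.981, -0.   ,  0.193],
       [ 0.   , -1.   ,  0.001]]), 0.05191846515305754, array([ 0.4,  0.2, -2.6]))
```

View pics/s3.png

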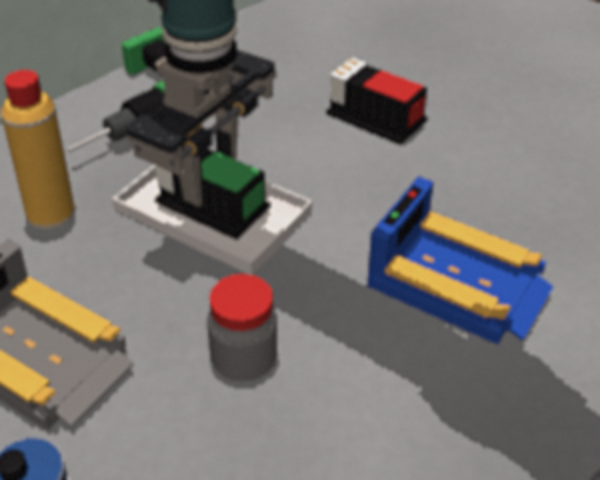

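The pack is inside the tray walls, about 7 mm above the floor. I'll lower it until it touches.

```bash
python3 -m pendant '[[[0,0,-0.06,0,1],[0,0,-0.04,0,1],[0,0,-0.03,0,1],[0,0,-0.02,0,1],[0,0,0,0,1],[0,0,0,0,1]]]'
```

```text
t: 10.75
eef_pos: [0.6136, -0.0053, 0.2198]
tcp_rot: [-0.546, 0.546, -0.449, 0.449]
force: [-3.2, -0.5, 5.5]
grip_width: 0.052
```

```bash
python3 -m pendant '[[[0,0,0,0,0.4],[0,0,0,0,0.2],[0,0,0,0,0],[0,0,0,0,0],[0,0,0,0,0],[0,0,0.4,0,0],[0,0,0.7,0,0],[0,0,0.8,0,0],[0,0,0.9,0,0],[0,0,0.9,0,0],[0,-0.7,0,-0.1,0],[-0.06,-1,0,-0.1,0],[-0.1,-1,0,-0.1,0],[-0.1,-1,0,-0.1,0],[-0.1,-1,0,-0.1,0],[0,-1,0,0,0],[0,0,0,0,0],[0,0,0,0,0]]]'
python3 - <<'E'
from h import *
print(tool())
im,K,P=snap("wrist"); save("w4.png",im); np.savez("w4.npz",im=im,K=K,P=P)
H,S,V=cv2.split(cv2.cvtColor(im,cv2.COLOR_RGB2HSV))
m=((S>120)&((H<8)|(H>172))).astype(np.uint8)
n,l,st,ce=cv2.connectedComponentsWithStats(m); print(st[1:][st[1:,4]>100])
for v in range(100,320,15):
    r=np.nonzero(m[v])[0]
    if len(r)>15:
        p=cast((r.min(),v),K,P,.06);q=cast((r.max()+1,v),K,P,.06); print(v,r.min(),r.max(),((p+q)/2).round(4))
E
```

```text
t: 13.0
eef_pos: [0.5957, -0.2896, 0.4052]
tcp_rot: [0.531, -0.53, 0.468, -0.468]
force: [0.9, 0.6, -0.3]
grip_width: 0.092
(13.0, array([ 0.5957, -0.2896,  0.4052]), array([[ 0.124,  0.001,  0.992],
       [-0.992,  0.001,  0.124],
       [-0.   , -1.   ,  0.001]]), 0.09199956757977032, array([ 0.9,  0.6, -0.3]))
[[ 284  208   55   71 3766]]
220 284 338 [ 0.5982 -0.2897  0.06  ]
235 284 338 [ 0.5843 -0.2915  0.06  ]
250 285 338 [ 0.5702 -0.2937  0.06  ]
265 286 337 [ 0.5556 -0.2955  0.06  ]
```

View pics/w4.png

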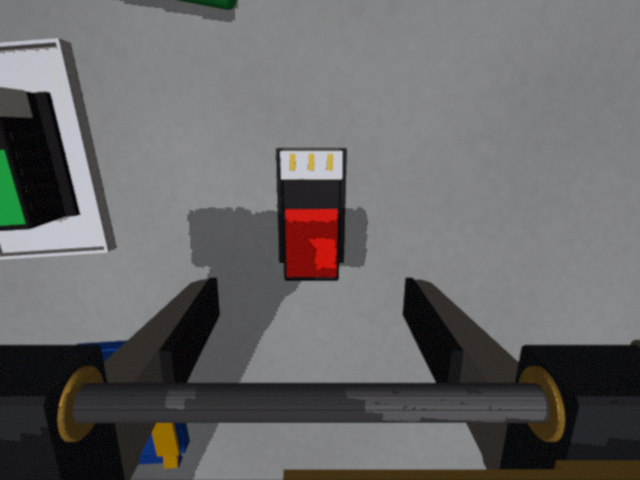

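```bash
python3 -m pendant '[[[0.11,0.01,-0.5,0.08,0],[0,0,-0.7,0,0],[0,0,-0.7,0,0],[0,0,-0.7,0,0],[0,0,-0.5,0,0],[0,0,-0.4,0,0],[0,0,-0.27,0,0],[0,0,0,0,0],[0,0,0,0,0],[0,0,0,0,1],[0,0,0,0,1],[0,0,0,0,1],[0,0,0,0,1],[0,0,0,0,1],[0,0,0,0,1]]]'
```

```text
t: 14.92
eef_pos: [0.6012, -0.2895, 0.2158]
tcp_rot: [0.533, -0.533, 0.465, -0.465]
force: [-1.8, 1.2, 2.0]
grip_width: 0.0519
```

```bash
python3 -m pendant '[[[0,0,0.3,0,1],[0,0,0.5,0,1],[0,0,0.6,0,1],[0,0,0.6,0,1],[0,0,0.6,0,1],[0,0,0.4,0,1],[-0.1,0.35,0,0,1],[-0.3,0.9,0,0.1,1],[-0.3,0.9,0,0.1,1],[-0.3,0.9,0,0.1,1],[-0.3,0.9,0,0.1,1],[-0.3,0.9,0,0,1],[-0.3,0.9,0,0,1],[-0.3,0.9,0,0,1],[-0.3,0.9,0,0,1],[-0.3,0.9,0,0,1],[-0.3,0.9,0,0,1],[-0.3,0.9,0,0,1],[-0.02,0.3,0,0,1],[0,0,0,0,1]]]'
python3 -m pendant '[[[0,0,0,0,1],[0,0,0,0,1]]]'
python3 - <<'E'
from h import *
print(tool())
im,K,P=snap("wrist"); save("w5.png",im); np.savez("w5.npz",im=im,K=K,P=P)
H,S,V=cv2.split(cv2.cvtColor(im,cv2.COLOR_RGB2HSV))
m=((S>120)&(H>15)&(H<35))
for v in range(10,300,15):
    r=np.nonzero(m[v,180:440])[0]+180
    if len(r)>15:
        p=cast((r.min(),v),K,P,.037);q=cast((r.max()+1,v),K,P,.037); print(v,r.min(),r.max(),((p+q)/2).round(4),np.linalg.norm(p-q).round(4))
E
```

```text
t: 17.42
eef_pos: [0.429, 0.2384, 0.3649]
tcp_rot: [-0.545, 0.547, -0.45, 0.449]
force: [-0.0, -0.4, -5.2]
grip_width: 0.0518
t: 17.68
eef_pos: [0.4305, 0.2362, 0.3654]
tcp_rot: [-0.544, 0.545, -0.451, 0.451]
force: [0.5, -0.5, -5.1]
grip_width: 0.0519
(17.675, array([0.4305, 0.2362, 0.3654]), array([[ 0.187, -0.   ,  0.982],
       [-0.982, -0.001,  0.187],
       [ 0.001, -1.   , -0.001]]), 0.05187484802017074, array([ 0.5, -0.5, -5.1]))
10 233 382 [0.5911 0.2686 0.037 ] 0.1098
25 233 381 [0.5815 0.2671 0.037 ] 0.1102
40 234 380 [0.5716 0.2653 0.037 ] 0.1098
55 235 380 [0.5617 0.263  0.037 ] 0.1102
70 236 379 [0.5514 0.2611 0.037 ] 0.1098
85 237 378 [0.541  0.2591 0.037 ] 0.1094
100 237 378 [0.5303 0.2571 0.037 ] 0.1106
115 240 375 [0.5194 0.2551 0.037 ] 0.107
130 242 373 [0.5083 0.253  0.037 ] 0.105
205 262 361 [0.4493 0.2384 0.037 ] 0.0841
220 262 361 [0.4366 0.236  0.037 ] 0.0851
235 263 360 [0.4236 0.2335 0.037 ] 0.0844
```

View pics/w5.png

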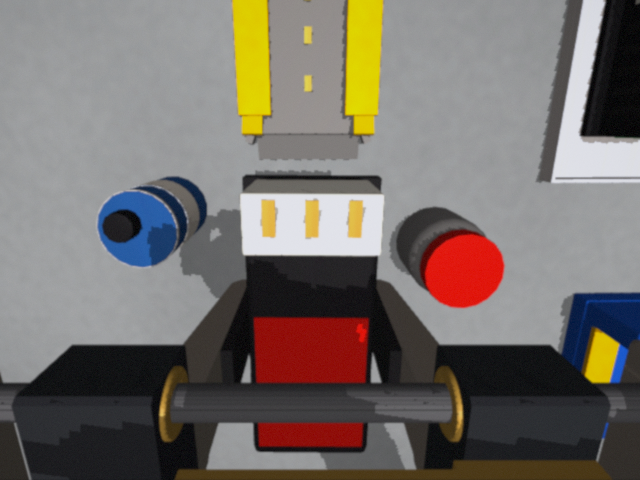

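```bash
python3 -m pendant '[[[0,0.04,-0.4,0,1],[0,0,-0.5,0,1],[0,0,-0.5,0,1],[0,0,-0.5,0,1],[0,0,-0.4,0,1],[0,0,-0.2,0,1],[0,0,-0.06,0,1],[0,0,0,0,1],[0,0,0,0,1],[0,0,0,0,1]]]'
```

```text
t: 18.98
eef_pos: [0.4303, 0.2397, 0.2382]
tcp_rot: [0.546, -0.545, 0.45, -0.45]
force: [0.8, -0.9, -5.1]
grip_width: 0.0517
```

```bash
python3 -m pendant '[[[0,-0.02,-0.02,0,1],[0,0,0,0,1],[0,0,0,0,1]]]'; python3 -m pendant '[[[0,0,0,0,1]]]'; python3 -m pendant '[[[0,0,0,0,1]]]'
```

```text
t: 19.35
eef_pos: [0.4302, 0.2386, 0.2367]
tcp_rot: [-0.545, 0.545, -0.45, 0.45]
force: [0.7, -0.4, -5.3]
grip_width: 0.0518
t: 19.48
eef_pos: [0.4301, 0.2387, 0.2367]
tcp_rot: [-0.545, 0.545, -0.45, 0.45]
force: [0.2, 0.1, -5.3]
grip_width: 0.0517
t: 19.6
eef_pos: [0.4301, 0.2387, 0.2367]
tcp_rot: [-0.545, 0.545, -0.45, 0.45]
force: [0.1, -0.5, -5.6]
grip_width: 0.0519
```

```bash
python3 -m pendant '[[[0.1,0.019,0,0,1],[0.2,0.038,0,0,1],[0.2,0.038,0,0,1],[0.2,0.038,0,0,1],[0.2,0.038,0,0,1],[0.2,0.038,0,0,1],[0.1,0.019,0,0,1],[0,0,0,0,1]]]'
```

```text
t: 20.6
eef_pos: [0.4904, 0.2501, 0.2366]
tcp_rot: [-0.545, 0.545, -0.45, 0.45]
force: [-0.7, 0.7, -5.0]
grip_width: 0.0516
```

No contact so far and it's tracking well. Continuing.

```bash
python3 -m pendant '[[[0.2,0.038,0,0,1],[0.2,0.038,0,0,1],[0.2,0.038,0,0,1],[0.2,0.038,0,0,1],[0.2,0.038,0,0,1],[0.2,0.038,0,0,1],[0.1,0.019,0,0,1],[0.1,0.019,0,0,1],[0,0,0,0,1]]]'
```

```text
t: 21.72
eef_pos: [0.5603, 0.2634, 0.2367]
tcp_rot: [-0.545, 0.545, -0.45, 0.45]
force: [-0.5, -0.0, -5.9]
grip_width: 0.0519
```

```bash
python3 -m pendant '[[[0.08,0.015,0,0,1],[0.06,0.011,0,0,1],[0.04,0.008,0,0,1],[0.02,0.004,0,0,1],[0,0,0,0,1]]]'; python3 -m pendant '[[[0.04,0.008,0,0,1],[0.02,0.004,0,0,1],[0,0,0,0,1]]]'
```

```text
t: 22.35
eef_pos: [0.5702, 0.2653, 0.2367]
tcp_rot: [-0.545, 0.545, -0.45, 0.45]
force: [-0.3, -0.2, -5.2]
grip_width: 0.0518
t: 22.72
eef_pos: [0.5732, 0.2659, 0.2367]
tcp_rot: [0.545, -0.545, 0.45, -0.45]
force: [0.2, 0.1, -5.7]
grip_width: 0.0516
```

```bash
python3 -m pendant '[[[0.03,0.006,0,0,1],[0.02,0.004,0,0,1],[0,0,0,0,1]]]'; python3 -m pendant '[[[0.03,0.006,0,0,1],[0.02,0.004,0,0,1],[0,0,0,0,1]]]'
```

```text
t: 23.1
eef_pos: [0.5755, 0.2664, 0.2366]
tcp_rot: [-0.545, 0.546, -0.45, 0.45]
force: [-0.5, -0.5, -5.2]
grip_width: 0.0519
t: 23.48
eef_pos: [0.5764, 0.2668, 0.2362]
tcp_rot: [-0.544, 0.547, -0.451, 0.449]
force: [-8.2, -2.2, -1.1]
grip_width: 0.052
```

```bash
python3 -m pendant '[[[-0.02,-0.004,0,0,1],[0,0,-0.02,0,1],[0,0,-0.01,0,1],[0.03,0.006,0,0,1],[0,0,0,0,1]]]'
python3 - <<'E'
from h import *
print(tool())
E
```

```text
t: 24.1
eef_pos: [0.5766, 0.2669, 0.2358]
tcp_rot: [-0.543, 0.548, -0.451, 0.449]
force: [-12.6, -5.3, 7.6]
grip_width: 0.0517
(24.1, array([0.5766, 0.2669, 0.2358]), array([[ 0.19 , -0.006,  0.982],
       [-0.982, -0.003,  0.19 ],
       [ 0.002, -1.   , -0.006]]), 0.05170581795110699, array([-12.6,  -5.3,   7.6]))
```

Nose on the stop (about −13 N) and foot on the deck. Releasing, rising and checking.

```bash
python3 -m pendant '[[[0,0,0,0,0.4],[0,0,0,0,0.2],[0,0,0,0,0],[0,0,0,0,0],[0,0,0,0,0],[0,0,0.3,0,0],[0,0,0.6,0,0],[0,0,0.8,0,0],[0,0,0.8,0,0],[0,0,0.8,0,0],[0,0,0,0,0],[0,0,0,0,0],[0,0,0,0,0]]]'
python3 - <<'E'
from h import *
print(tool())
im,K,P=snap("wrist"); s,_,_=snap("side")
save("w6.png",np.hstack([cv2.resize(im[80:330,220:640],(504,300)),s[190:390,130:345].repeat(1,0)[:,:]][:1]+[cv2.resize(s[190:400,130:345],(296,300))]))
for uv in ((309.5,153),(308,152)): print(cast(uv,K,P,.08).round(4))
H,S,V=cv2.split(cv2.cvtColor(im,cv2.COLOR_RGB2HSV))
c=((S<60)&(V>130))[100:240,285:330].sum(1); print(c.tolist()[30:100:2])
rd=((S>120)&((H<8)|(H>172)))
for v in(225,265):
    r=np.nonzero(rd[v,230:380])[0]+230
    if len(r): print(v,((cast((r.min(),v),K,P,.08)+cast((r.max()+1,v),K,P,.08))/2).round(4))
E
```

```text
t: 25.72
eef_pos: [0.5783, 0.2667, 0.3989]
tcp_rot: [-0.545, 0.546, -0.45, 0.45]
force: [-0.4, -0.7, 0.4]
grip_width: 0.0918
(25.725, array([0.5783, 0.2667, 0.3989]), array([[ 0.19 , -0.002,  0.982],
       [-0.982, -0.001,  0.19 ],
       [ 0.001, -1.   , -0.002]]), 0.09175420833509028, array([-0.4, -0.7,  0.4]))
[0.6387 0.2791 0.08  ]
[0.6392 0.2804 0.08  ]
[45, 45, 0, 0, 10, 0, 0, 0, 0, 0, 0, 0, 0, 0, 0, 0, 45, 45, 30, 30, 29, 30, 30, 30, 30, 30, 31, 45, 45, 45, 45, 24, 0, 0, 0]
225 [0.5817 0.2673 0.08  ]
265 [0.547  0.2606 0.08  ]
```

View pics/w6.png

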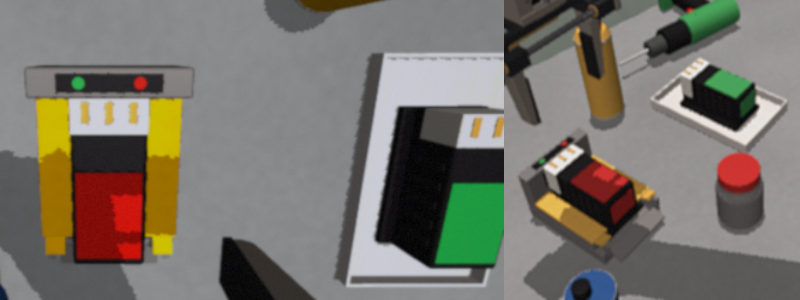

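The picture shows the red-label pack seated under the lips, nose against the stop with no gap. The green-label pack stands upright in the tray, and the fingers are clear.

```bash
python3 -c "
from station import hand_in; print(hand_in())"
```

```text
the job is handed in; nothing more can be done
None
```

I swapped the packs and handed the job in at about 26 s of the 67 s allowed; hand-in gave no verdict.

- **Charged pack (green label):** I drew it straight out of the mouth, lifted it over the jar and lowered it into the tray until it touched the floor. The last side view shows it upright inside the tray walls. The gripper let go with its tool point about 1 mm from the measured tray centre.
- **Flat pack (red label):** I slid it in nose first until it met the stop, with a push-back of about 13 N, then set it on the deck and let go. The last wrist view shows no gap at the stop. Its axis reads 10.9°, against 10.7–10.9° for the charger.
- **Bystanders and gripper:** the jar, spray can, drill and the visible part of the tin look unmoved in the last pictures; I did not re-measure them. The gripper is open and 160 mm above the charger, with forces near zero.

**Disagreements:**
- The flat pack met the stop about 3–4 mm further along x than the charged pack's grip position suggested. I put this down to gripping it slightly off centre along its length.
- The top camera placed the flat pack about 5 mm from where the wrist camera did. I used the wrist reading.

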